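Square a stud to its plate with the carpenter's square

TASK

On the plywood assembly board a stud, pinned to the board by a single screw, leans in over the corner it makes with the fixed plate. Pick up the carpenter's square by its red handle, lay it flat on the board in that corner and press it in until one leg lies fully against the plate and the other fully against the stud, which swings the stud out to a right angle but not past it. Finish while still gripping the square and pressing it against both timbers, with the stud held square; do not let go, and leave the other things on the bench where they are.

Things in the scene. Friction and masses are not known exactly. Their poses are not given: they have to be found in the camera images.
- square: aluminium carpenter's square with a red upright handle, loose, about 0.28 kg, flat on the bench. Legs 130 long, 24 wide, 12 thick, joined by a brace. Origin: outer corner (relieved 6 mm), on the underside; legs run to its -x and +y. Outer edge y = 0 goes against the stud, x = 0 against the plate; z is up, handle on top. Seated, its axes are parallel to the board's.
- handle (a point): middle of the square's red handle, at (-46, 46, 34) mm in the square's frame (axes as the square's). The handle is an upright bar 56 long, 22 wide (grip across this), from 12 to 52 above the square's underside; its length runs along the bisector of the corner, direction (-1, 1, 0) of the square. It is 46 mm from both outer edges.
- plate_leg_end (a point): outer edge of the square's leg that goes against the plate, at its far end, on the underside: (0, 130, 0) mm in the square's frame
- stud_leg_end (a point): outer edge of the square's leg that goes against the stud, at its free end, on the underside: (-130, 0, 0) mm in the square's frame
- board: plywood assembly board 236 (its x) by 270 (its y) by 12 thick, screwed to the bench. Origin: centre of its underside; its top is 12 above the bench. It carries the plate along its far (+x) edge and the stud on its right (-y) side.
- plate: reddish-brown timber 38 wide, 38 high, 264 long along y, fixed on the board along its far edge; it does not move. Origin: centre of its underside, on the board's top; its inner face looks to the board's -x, 19 from the origin.
- stud: dark brown timber 38 wide, 38 high, 182 long, on the board's top, pinned by one screw. Origin: on the pivot screw's axis, at the board's top, 22 from the plate's inner face; the timber runs from there 164 along its own -x (and 18 towards the plate); its inner face is 19 from the origin on its +y side.
- swing (a joint): swing of the stud about its upright pivot screw (rad): 0 is exactly square to the plate, positive leans in over the corner (free end towards the board's +y). Starts between 0.07 and 0.17, stays where it is left; stiff pivot (0.2 N m, some 2 N at the square's leg; the timbers are smooth), stops at -0.15 and 0.25.
- corner (a point): inner corner on the board's top, where the plate's inner face (plane x = 0 here) meets the stud's inner face when the stud is square (plane y = 0); axes as the board's. The free space of the corner lies to -x and +y. The square is home when its origin is here.
- sanding_block: bystander, to be left alone: cork sanding block, 65x112x32 mm; origin at the centre of its underside
- offcut_1: bystander, to be left alone: small hardwood cube offcut, 41x40x36 mm; origin at the centre of its underside
- offcut_2: bystander, to be left alone: small lighter hardwood cube offcut, 40x40x35 mm; origin at the centre of its underside
- wax_tin: bystander, to be left alone: round tin, 78x78x27 mm; origin at the centre of its underside

How it is judged (in metres and radians):
At the end, for the whole second after the job is handed in: Through the last second the fingers grip the square (2 N), flat on the board (0.06 rad, 6 mm), its corner within 4 mm of the inner corner and its leg ends within 4 mm of the plate's and squared stud's face lines, pressing plate and stud with over 1 N each; stud square within 0.02 rad (contact force between square and plate above 1 N and contact force between square and stud above 1 N and contact force between the fingers and square above 2 N and value of joint swing between -0.02 and 0.02 rad and x of plate_leg_end in the frame of corner between -0.004 and 0.004 m and y of stud_leg_end in the frame of corner between -0.004 and 0.004 m and angle between square's own z axis and vertical below 0.06 rad and x of square in the frame of corner between -0.004 and 0.004 m and y of square in the frame of corner between -0.004 and 0.004 m and z of square in the frame of corner between -0.004 and 0.006 m and linear speed of square below 0.02 m/s); the arm keeps its last pose, push and grip.
It fails at once if the stud is forced clearly past square (more than 0.05 rad) (value of joint swing below -0.05 rad).
It fails at once if a bystander is moved more than 25 mm (distance of any of sanding_block, offcut_1, offcut_2, wax_tin from where it was at the start of the episode above 0.025 m).
It also fails if it takes over 56 s, if anything falls off the work surface, if the arm or the gripper's body presses on something with over 40 N, if the wrist force passes 120 N, or if a joint passes its speed limit or range.

ROBOT

A 6-joint arm with a two-finger parallel gripper is mounted at the origin on a cart in front of the work surface, level with it; the furniture and walls round the work are solid. World frame = base frame: x ahead of the robot, y to its left, z up, the work surface at z = 0. Lengths are in mm, angles in rad, forces in N, time in s.
With the tool pointing down it reaches from about 350 to 775 mm from the base axis. Payload 7.3 kg.
Tool frame: the origin (TCP) lies midway between the tips of the shut fingers; the grasp point (between the pads) lies 19 mm behind it; z points along the fingers, y is the line along which they close (so a half turn about z gives the same grasp; the last joint's range is limited). The gripper opens to 92 mm and grips with 3 to 60 N. Pads are 19 mm wide; open, the fingers measure 130 mm over their backs; the gripper's body (75 mm by 190 mm) begins 47 mm behind the grasp point.
Start: joints at [-1.478, 0.342, 1.524, -0, 1.275, -0.146], TCP at [124.203, -510.116, 226.741] pointing down, gripper open.
Joint ranges: [-2.53, 2.53], [-0.77, 2.02], [0.04, 2.7], [-1, 4.14], [0.28, 2.66], [-3.11, 3.11]. Speed limits (rad/s): [2.57, 2.57, 3.14, 3.14, 3.14, 3.14].

INTERFACE

Orientations are given as [roll, pitch, yaw] about the fixed x, y, z axes, in that order (R = Rz(yaw) Ry(pitch) Rx(roll)).
In Python, from plant import get_obs, capture, camera_model, close_job, search_frame, regions_of, pinpoint gives the robot as it stands. The module is installed in compiled form; this text tells all that it offers.
- The arm moves only by the shell command python3 -m pendant 'ROWS'. ROWS is JSON, one flat list of numbers, 7 for each row, row after row: the shift along the tool's x, y, z in units of 30 mm (1.0 is 30 mm), then the turn, a rotation vector about the tool's x, y, z in units of 4 degrees (1.0 is 4 degrees), then the closure, from -1 (fully open) to 1 (shut), so that 0 is half open. In form: [dx, dy, dz, wx, wy, wz, gripper, dx, dy, dz, wx, wy, wz, gripper, ...]. A call has 1 to 12 rows; each row shifts and turns the commanded pose from where the row before left it, along the tool's axes as they then stand; what a row does not reach is not made up. A row lasts 1/10 s, in which the tool goes at most 50 mm and 8.59 degrees, less where a joint would pass 70% of its speed; a pose out of reach is approached as far as the arm can. A call with a number of a shift or a turn outside -1 to 1 is refused whole. A call with a gripper value outside its range is refused whole. The fingers move at their own pace and stop on an object; the grip force is fixed at half the most. Time passes only in rows, so rows that do not move let the fingers close. It gives the time, the measured TCP pose, the force, the opening and the grip force at its end, in the units of the state.
- get_obs(): the state, without advancing time (a new reading comes with each control period).
- capture(name): name is "side" or "top" or "wrist"; returns the picture (400x640x3 uint8, red, green, blue); there is no depth.
- camera_model(name): a dict with "fov_y" (degrees; the focal length in pixels is half the picture's height over the tangent of half this angle, whatever the lens; pixels are square), "cx", "cy" (the principal point, pixels), "D" ([k1, k2, p1, p2, k3] as OpenCV has them; the pictures are not rectified), "pose" (4x4, takes a point from camera to world coordinates). Camera axes: x right, y up, looking along -z (the intrinsics and any distortion apply to the point x, -y, -z); pixel columns grow to the right and rows downward; lengths in mm; the calibration is good to about 2 mm. A picture is of the moment at which its call begins: read the wrist's pose just before it. camera_model takes no time and is no camera call; for the wrist camera it gives the pose at the moment of the call.
- close_job(): hands the job in; it is judged then, once.
Trained networks look in the newest picture that a camera, given by its name, has taken for a name from the list of things; names that differ only in an ending like _2 or _b are one class to them, and where a whole thing is asked for, a point or a joint stands for the part that bears it (a point fixed in the world has none). Each returns a list of dicts, best first, with "score" (0 to 1); they miss things now and then, are a little off and sometimes report something else, mostly with a low value. They report only what shows in the picture. A call takes as long as a camera call.
- search_frame(camera, thing): "location" ([column, row] in pixels, amid what is visible of it).
- regions_of(camera, thing): "pixels" (400x640 bool, what is visible of it) and "location" ([column, row] in pixels, amid what is visible of it).
- pinpoint(camera, thing): "location" ([column, row] in pixels: a listed point, or the origin of a listed thing).
The state is a dict: "time": time; "joint_positions": joint angles; "dq": joint speeds; "tau": joint torques, N m; "tool_pos": TCP position; "tcp_rot": TCP orientation; "contact_force": force on the tool from outside, world axes, zero at the start; "moment": the same for the moment, N m; "grip_width": finger opening in mm; "finger_force": force on a finger pad.
Only numpy, scipy, OpenCV 4.12 (cv2) and the standard library are available. Lean on these libraries where they do the work, as an engineer would, in place of code of your own. Each camera call takes 0.05 s, during which the arm holds its last target. There are 200 camera calls.

## Working session

There is one attempt and no reset: what is moved stays moved. The work goes in short steps, Python scripts to look and compute and a shell command to move; the robot and the scene stay as the last step left them, time stands still between calls to the robot, and variables do not carry over. Pictures are saved under pics/ and viewed, at most 10 in all, crops included, and the job is handed in when it is done.

```bash
mkdir -p pics; cat > h.py <<'E'
import numpy as np, cv2
from plant import *
from scipy.spatial.transform import Rotation as R
def K(m):
    f=200/np.tan(np.radians(m["fov_y"])/2); return np.array([[f,0,m["cx"]],[0,f,m["cy"]],[0,0,1.]])
def ray(m,px,z):
    u=cv2.undistortPoints(np.array([[px]],float),K(m),np.array(m["D"],float))[0,0]
    T=np.array(m["pose"]); d=T[:3,:3]@np.array([u[0],-u[1],-1]); o=T[:3,3]
    return o+d*(z-o[2])/d[2]
def proj(m,P):
    T=np.array(m["pose"]); p=(np.atleast_2d(P)-T[:3,3])@T[:3,:3]; p=p*[1,-1,-1]
    return cv2.projectPoints(p.astype(float),np.zeros(3),np.zeros(3),K(m),np.array(m["D"],float))[0][:,0]
def save(im,n): cv2.imwrite("pics/"+n,im[:,:,::-1])
E
python3 - <<'E'
from h import *
print(get_obs())
for c in ["top","side"]:
    m=camera_model(c); save(capture(c),c+"0.png")
    print(c,m["fov_y"],np.round(m["pose"],2).tolist())
    for t,z in [("square",0),("handle",34),("plate_leg_end",0),("stud_leg_end",0),("board",0),("plate",12),("stud",12),("corner",12)]:
        for r in pinpoint(c,t)[:1]: print(t,np.round(r["location"],1),round(r["score"],2),ray(m,r["location"],z).round(1))
    
E
```

```text
{'time': 0.0, 'joint_positions': array([-1.47798305e+00,  3.42700415e-01,  1.52500082e+00, -4.72514517e-06,
        1.27538413e+00, -1.45970670e-01]), 'dq': array([-0.00030406, -0.00057159, -0.00105139, -0.00057515,  0.00062368,
       -0.00060015]), 'tau': array([ 3.33389020e-03, -4.31236267e+01, -2.44220316e+01,  7.21962657e-02,
        5.60846622e-02, -1.17844197e-04]), 'tool_pos': array([ 124.17176628, -509.69702951,  226.06218657]), 'tcp_rot': array([-3.14011515e+00, -2.12649484e-04,  2.38785168e-01]), 'contact_force': array([ 0.28519853,  0.1741942 , -0.1216844 ]), 'moment': array([ 0.00556361, -0.0241769 , -0.02460589]), 'finger_force': 0.0, 'grip_width': 91.68159323302413}
top 56.520234928403816 [[-0.03, 0.99, -0.1, 490.99], [-1.0, -0.03, 0.02, -57.53], [0.01, 0.1, 0.99, 1190.53], [0.0, 0.0, 0.0, 1.0]]
square [207.3 219.2] 0.71 [562.1 264.7   0. ]
handle [205.3 241.7] 0.84 [490.4 262.   34. ]
plate_leg_end [179.8 251. ] 0.73 [462.7 353.9   0. ]
stud_leg_end [239.  249.7] 0.82 [462.4 163.6   0. ]
board [357.  200.9] 0.88 [ 608. -218.    0.]
plate [360.8 175.8] 0.89 [ 687.5 -232.    12. ]
stud [387.4 190.9] 0.98 [ 636.4 -315.7   12. ]
corner [383.4 183.7] 0.57 [ 660.  -303.9   12. ]
side 43.60484651277676 [[0.85, 0.29, -0.44, 11.4], [-0.53, 0.44, -0.73, -1086.2], [-0.02, 0.85, 0.53, 776.39], [0.0, 0.0, 0.0, 1.0]]
square [252.5 176.8] 0.98 [551.1 259.2   0. ]
handle [231.7 171.2] 0.65 [487.9 272.1  34. ]
plate_leg_end [218.1 172.9] 0.75 [467.1 349.    0. ]
stud_leg_end [232.2 197.3] 0.85 [444.4 175.2   0. ]
board [350.3 244.5] 0.55 [ 607.5 -221.5    0. ]
plate [377.3 232.1] 0.87 [ 689.  -228.9   12. ]
stud [384.3 253.3] 0.77 [ 648.1 -312.3   12. ]
corner [384.2 247.5] 0.95 [ 662.6 -293.    12. ]
```

View pics/top0.png

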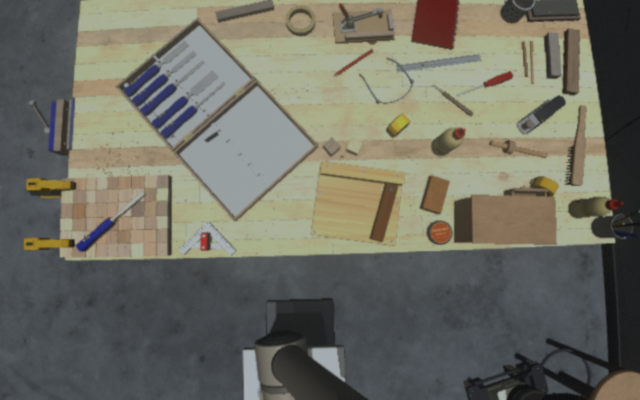

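```bash
cat > g.py <<'E'
from h import *
def go(P,yaw=None,n=None,apart=None):
    """print rows needed (single total) to bring TCP to P, yaw"""
    o=get_obs(); Rt=R.from_euler('xyz',o["tcp_rot"]); 
    d=Rt.inv().apply(np.array(P)-o["tool_pos"])/30
    tgt=R.from_euler('xyz',[np.pi,0,o["tcp_rot"][2] if yaw is None else yaw])
    w=np.degrees((Rt.inv()*tgt).as_rotvec())/4
    print("pos",o["tool_pos"].round(1),"rot",o["tcp_rot"].round(4),"total shift",d.round(2),"turn",w.round(2),"t",round(o["time"],2))
E
python3 - <<'E'
from g import *
# refine square pose: fit from top points w/ least squares
m={c:camera_model(c) for c in("top","side")}
from scipy.optimize import least_squares
L=np.array([[0,0,0],[-46,46,34],[0,130,0],[-130,0,0]],float)
px={"top":[[207.3,219.2],[205.3,241.7],[179.8,251],[239,249.7]],"side":[[252.5,176.8],[231.7,171.2],[218.1,172.9],[232.2,197.3]]}
def W(p): return R.from_euler('z',p[2]).apply(L)+[p[0],p[1],0]
for cs in (["top"],["side"],["top","side"]):
    f=lambda p:np.concatenate([(proj(m[c],W(p))-px[c]).ravel() for c in cs])
    s=least_squares(f,[555,262,0.78],loss="soft_l1"); print(cs,s.x.round(3),s.cost.round(1),W(s.x)[1].round(1))
E
```

```text
['top'] [555.914 262.403   0.797] 2.8 [490.9 261.6  34. ]
['side'] [549.338 255.963   0.65 ] 1.6 [484.9 264.7  34. ]
['top', 'side'] [553.972 260.883   0.768] 11.5 [488.9 262.   34. ]
```

The top view shows the square at about (207,240), the board at (357,205), and the stud leaning in at (384,210). The tin is at (440,232) and the cork block at (434,195). I'll go over the board first for a wrist view.

```bash
python3 -m pendant '[0.9,-0.3,-0.1,0,0,0,-1, 1,-0.33,-0.1,0,0,0,-1, 1,-0.33,-0.1,0,0,0,-1, 1,-0.33,-0.1,0,0,0,-1, 1,-0.33,-0.1,0,0,0,-1, 1,-0.33,-0.1,0,0,0,-1, 1,-0.33,-0.1,0,0,0,-1, 1,-0.33,-0.1,0,0,0,-1, 1,-0.33,-0.1,0,0,0,-1, 1,-0.33,-0.1,0,0,0,-1, 1,-0.33,-0.1,0,0,0,-1, 1,-0.33,-0.1,0,0,0,-1]' | tail -c 500
python3 -m pendant '[1,-0.33,0,0,0,0,-1, 1,-0.33,0,0,0,0,-1, 0.6,-0.2,0,0,0,0,-1, 0,0,0,0,0,0.9,-1, 0,0,0,0,0,0.9,-1, 0,0,0,0,0,0.9,-1, 0,0,0,0,0,0.7,-1,0,0,0,0,0,0,-1,0,0,0,0,0,0,-1]' | tail -c 500
python3 - <<'E'
from g import *
o=get_obs(); print(o["tool_pos"],o["tcp_rot"],o["time"])
m=camera_model("wrist"); save(capture("wrist"),"w0.png"); print(m["fov_y"],np.round(m["pose"],2).tolist())
for t,z in [("board",0),("plate",12),("stud",12),("corner",12)]:
    for r in pinpoint("wrist",t)[:1]: print(t,np.round(r["location"],1),round(r["score"],2),ray(m,r["location"],z).round(1))
for t in ("plate","stud"):
    r=regions_of("wrist",t)[0]; c=cv2.minAreaRect(np.argwhere(r["pixels"])[:,::-1].astype(np.float32)); b=cv2.boxPoints(c)
    print(t,r["score"],[ray(m,p,50).round(1).tolist() for p in b],b.round().tolist())
E
```

```text
time: 2.1
tool_pos: [444.2, -310.3, 262.9]
tcp_rot: [3.141, -0.0, 0.239]
contact_force: [-0.4, -0.4, 0.2]
grip_width: 91.6
finger_force: 0.0
time: 3.0
tool_pos: [512.8, -267.6, 262.7]
tcp_rot: [3.142, 0.0, 0.003]
contact_force: [-0.0, -0.3, -0.3]
grip_width: 92.0
finger_force: 0.0
[ 512.83803439 -267.5871258   262.680009  ] [3.14157113e+00 1.08115060e-04 2.78079947e-03] 3.0
60.04799027464204 [[0.0, 0.95, 0.31, 595.29], [-1.0, 0.0, 0.0, -266.59], [-0.0, -0.31, 0.95, 422.08], [0.0, 0.0, 0.0, 1.0]]
board [270.7  73.1] 0.91 [ 597.8 -214.7    0. ]
stud [362.9  37.7] 0.83 [ 635.7 -319.3   12. ]
corner [348.   11.1] 0.64 [ 662.9 -302.1   12. ]
plate 0.96 [[666.6, -230.1, 50.0], [667.6, -360.5, 50.0], [647.3, -361.9, 50.0], [646.4, -229.6, 50.0]] [[278.0, 0.0], [411.0, 0.0], [411.0, 22.0], [278.0, 22.0]]
stud 0.63 [[487.1, -246.1, 50.0], [658.7, -303.1, 50.0], [647.4, -341.7, 50.0], [472.1, -289.4, 50.0]] [[297.0, 176.0], [352.0, 9.0], [391.0, 22.0], [335.0, 189.0]]
```

View pics/w0.png

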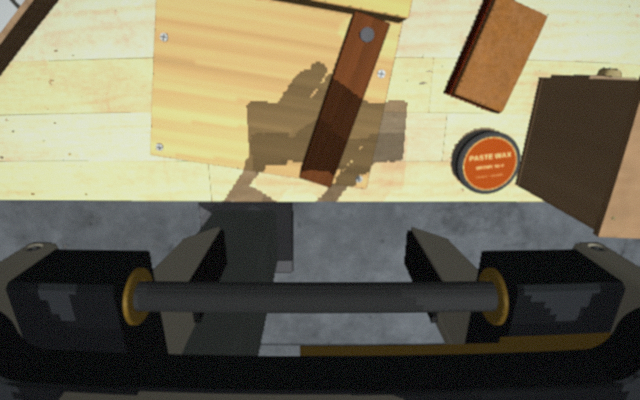

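The wrist view shows the board, with the stud from (370,15) to (315,185), the pivot screw at (366,34), and the plate cut off at the top. The camera leans back towards the robot, so I'll move ahead about 90 mm.

```bash
python3 -m pendant '[1,-0.3,-0.3,0,0,0,-1, 1,-0.3,-0.3,0,0,0,-1, 1,-0.3,-0.3,0,0,0,-1,0,0,0,0,0,0,-1,0,0,0,0,0,0,-1]' | tail -c 500
python3 - <<'E'
from g import *
o=get_obs(); print(o["tool_pos"],o["tcp_rot"],o["time"])
m=camera_model("wrist"); im=capture("wrist")
v=im.copy()
for t,z in [("board",0),("plate",12),("stud",12),("corner",12)]:
    for r in pinpoint("wrist",t)[:1]: print(t,np.round(r["location"],1),round(r["score"],2),ray(m,r["location"],z).round(1))
for t in ("plate","stud","board"):
    r=regions_of("wrist",t)[0]; c=cv2.minAreaRect(np.argwhere(r["pixels"])[:,::-1].astype(np.float32)); b=cv2.boxPoints(c)
    cv2.polylines(v,[b.astype(np.int32)],True,(0,255,0),1)
    print(t,r["score"],[ray(m,p,50).round(1).tolist() for p in b],b.round().tolist())
save(v,"w1.png")
np.savez("w1.npz",im=im,**{k:np.array(x) for k,x in m.items()})
E
```

```text
time: 3.85
tool_pos: [602.9, -240.2, 289.1]
tcp_rot: [-3.142, 0.001, 0.003]
contact_force: [-0.0, -0.0, 0.0]
grip_width: 91.7
finger_force: 0.0
[ 602.86456665 -240.22949712  289.06432423] [-3.14158378e+00  9.63616270e-04  2.56995374e-03] 3.85
board [293.8 146.6] 0.75 [ 595.1 -211.4    0. ]
plate [311.5  70.8] 0.8 [ 690.3 -234.8   12. ]
stud [380.7 114.1] 0.74 [ 639.  -321.1   12. ]
corner [366.8  99.1] 0.84 [ 657.2 -302.9   12. ]
plate 0.92 [[693.9, -94.7, 50.0], [731.7, -105.1, 50.0], [690.6, -364.1, 50.0], [650.6, -360.7, 50.0]] [[184.0, 68.0], [191.0, 31.0], [428.0, 71.0], [422.0, 108.0]]
stud 0.95 [[490.3, -239.8, 50.0], [661.3, -299.1, 50.0], [646.1, -341.4, 50.0], [470.4, -286.8, 50.0]] [[315.0, 236.0], [368.0, 98.0], [405.0, 112.0], [352.0, 250.0]]
board 0.82 [[523.2, -42.6, 50.0], [734.7, -106.2, 50.0], [690.8, -364.0, 50.0], [464.3, -343.4, 50.0]] [[158.0, 211.0], [191.0, 28.0], [428.0, 71.0], [395.0, 254.0]]
```

View pics/w1.png

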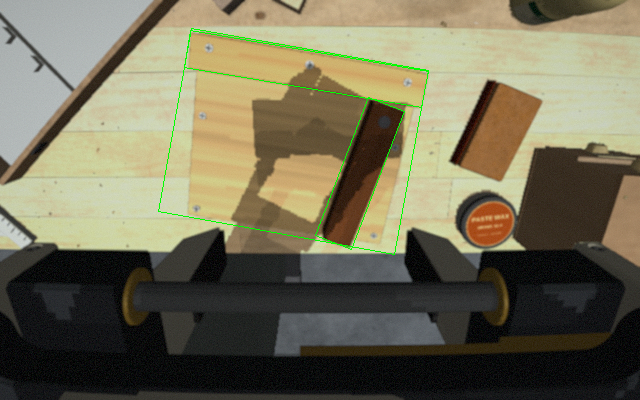

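The wrist view shows the plate along (191,30)–(428,108) and the stud inside (315,236)–(405,112). From these I get:
- board yaw ≈ -0.157
- swing ≈ 0.15
- corner ≈ (660.7, -302.6)

Next I'll go to the square.

```bash
python3 -m pendant '[-0.2,-1,0.1,0,0,0,-1,-0.2,-1,0.1,0,0,0,-1,-0.2,-1,0.1,0,0,0,-1,-0.2,-1,0.1,0,0,0,-1,-0.2,-1,0.1,0,0,0,-1,-0.2,-1,0.1,0,0,0,-1,-0.2,-1,0.1,0,0,0,-1,-0.2,-1,0.1,0,0,0,-1,-0.2,-1,0.1,0,0,0,-1,-0.2,-1,0.1,0,0,0,-1,-0.2,-1,0.1,0,0,0,-1,-0.2,-1,0.1,0,0,0,-1]' | tail -c 500
python3 -m pendant '[-0.2,-1,0.3,0,0,0,-1,-0.2,-1,0.3,0,0,0,-1,-0.2,-1,0.3,0,0,0,-1,-0.2,-1,0.3,0,0,0,-1,-0.2,-0.8,0.2,0,0,0,-1,0,0,0,0,0,0,-1,0,0,0,0,0,0,-1]' | tail -c 500
python3 - <<'E'
from g import *
from scipy.optimize import least_squares
o=get_obs(); print(o["tool_pos"],o["tcp_rot"],o["time"])
m=camera_model("wrist"); im=capture("wrist"); save(im,"w2.png")
L=[];px=[]
for t,l in [("square",[0,0,0]),("handle",[-46,46,34]),("plate_leg_end",[0,130,0]),("stud_leg_end",[-130,0,0])]:
    for r in pinpoint("wrist",t)[:1]:
        print(t,np.round(r["location"],1),round(r["score"],2),ray(m,r["location"],l[2]).round(1)); L.append(l);px.append(r["location"])
L=np.array(L,float)
W=lambda p:R.from_euler('z',p[2]).apply(L)+[p[0],p[1],0]
s=least_squares(lambda p:(proj(m,W(p))-px).ravel(),[555,262,.77],loss="soft_l1")
hd=R.from_euler('z',s.x[2]).apply([-46,46,0])+[s.x[0],s.x[1],0]
print(s.x.round(3),s.cost,"handle",hd,s.fun.round(1))
r=regions_of("wrist","handle")
go([hd[0],hd[1],18],s.x[2]-np.pi/4)
E
```

```text
time: 5.45
tool_pos: [529.9, 120.4, 253.8]
tcp_rot: [3.142, -0.0, 0.001]
contact_force: [-0.2, 0.2, 0.8]
grip_width: 91.9
finger_force: 0.0
time: 6.15
tool_pos: [500.0, 263.3, 211.7]
tcp_rot: [3.141, -0.0, 0.003]
contact_force: [0.4, -0.8, -0.1]
grip_width: 91.7
finger_force: 0.0
[499.98832269 263.3350048  211.73400959] [ 3.14108014e+00 -8.64065789e-05  2.50737956e-03] 6.15
square [317.  100.6] 0.93 [557.  262.2   0. ]
handle [314.  169.5] 0.62 [491.5 265.2  34. ]
plate_leg_end [229.  183.7] 0.86 [465.6 361.1   0. ]
stud_leg_end [394.1 189.1] 0.61 [459.6 174.4   0. ]
[556.009 262.61    0.742] 3.54290857102537 handle [491.01555527 265.4206706    0.        ] [-0.4  1.  -0.3  0.4  2.2 -2.1 -0.2 -0.5]
pos [500.5 262.6 212. ] rot [-3.1416e+00 -6.0000e-04  1.0000e-04] total shift [-0.32 -0.09  6.47] turn [-0.   -0.01  0.62] t 6.45
```

View pics/w2.png

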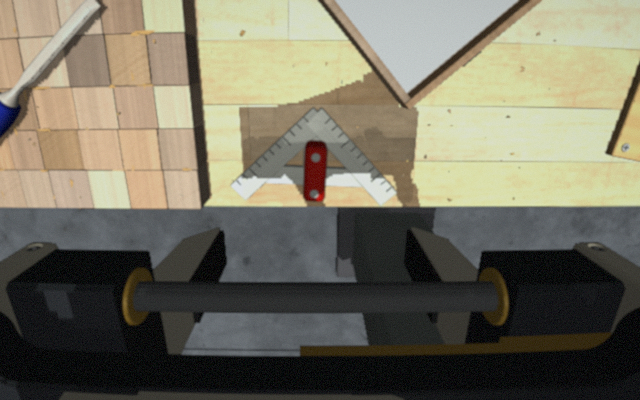

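The wrist view shows the square clearly, with its corner at (317,105) and the red handle from (316,145) to (315,200), roughly below the gripper. I'll descend and grip.

```bash
python3 -m pendant '[-0.3,-0.1,0.5,0,0,0.6,-1,0,0,1,0,0,0,-1,0,0,1,0,0,0,-1,0,0,1,0,0,0,-1,0,0,1,0,0,0,-1,0,0,0.9,0,0,0,-1,0,0,0.6,0,0,0,-1,0,0,0.4,0,0,0,-1,0,0,0,0,0,0,-1,0,0,0,0,0,0,0.9,0,0,0,0,0,0,0.9,0,0,0,0,0,0,0.9]'
python3 -m pendant '[0,0,0,0,0,0,1,0,0,0,0,0,0,1,0,0,0,0,0,0,1,0,0,0,0,0,0,1]'
```

```text
time: 7.65
tool_pos: [491.8, 266.6, 20.7]
tcp_rot: [-3.141, -0.002, -0.04]
contact_force: [-0.5, -0.1, -0.4]
grip_width: 72.2
finger_force: 0.0
time: 8.05
tool_pos: [491.1, 266.4, 19.7]
tcp_rot: [3.142, -0.0, -0.04]
contact_force: [0.1, 0.0, 0.6]
grip_width: 40.2
finger_force: 0.0
```

```bash
python3 -m pendant '[0,0,0,0,0,0,1,0,0,0,0,0,0,1,0,0,0,0,0,0,1,0,0,0,0,0,0,1,0,0,0,0,0,0,1]' 
python3 -m pendant '[0,0,-0.5,0,0,0,1,0,0,-1,0,0,0,1,0,0,-1,0,0,0,1,0,0,-1,0,0,0,1,0,0,-1,0,0,0,1,0,0,-0.5,0,0,0,1]'
```

```text
time: 8.55
tool_pos: [491.1, 266.2, 19.6]
tcp_rot: [3.141, 0.0, -0.04]
contact_force: [-0.9, -2.5, 0.7]
grip_width: 21.6
finger_force: 30.0
time: 9.15
tool_pos: [491.7, 266.9, 172.0]
tcp_rot: [-3.14, -0.003, -0.04]
contact_force: [-0.1, 0.1, -3.9]
grip_width: 21.6
finger_force: 30.0
```

The grip is good: 21.6 mm opening and 30 N. Now I'll carry the square to a standoff point over the board and turn it.

```bash
python3 -m pendant '[0.14,0.5,0,0,0,0,1,0.28,0.96,0,0,0,0,1,0.28,0.96,0,0,0,0,1,0.28,0.96,0,0,0,0,1,0.28,0.96,0,0,0,0,1,0.28,0.96,0,0,0,0,1,0.28,0.96,0,0,0,0,1,0.28,0.96,0,0,0,0,1,0.28,0.96,0,0,0,0,1,0.28,0.96,0,0,0,0,1,0.28,0.96,0,0,0,0,1,0.28,0.96,0,0,0,0,1]' | head -3
python3 -m pendant '[0.28,0.96,0,0,0,0,1,0.28,0.96,0,0,0,0,1,0.28,0.96,0,0,0,0,1,0.28,0.96,0,0,0,0,1,0.14,0.5,0,0,0,0.5,1,0,0,0,0,0,1,1,0,0,0,0,0,1,1,0,0,0,0,0,1,1,0,0,0,0,0,1,1,0,0,0,0,0,1,1,0,0,0,0,0,1,1,0,0,0,0,0,1,1]' |head -3
python3 -m pendant '[0,0,0,0,0,1,1,0,0,0,0,0,1,1,0,0,0,0,0,1,1,0,0,0,0,0,1,1,0,0,0,0,0,1,1,0,0,0,0,0,0.4,1,0,0,0,0,0,0,1,0,0,0,0,0,0,1,0,0,0,0,0,0,1]'
python3 - <<'E'
from g import *
go([605.5,-196.7,75],-.942)
m=camera_model("wrist"); im=capture("wrist"); save(im,"w3.png")
for t,z in [("square",132),("plate_leg_end",132),("stud_leg_end",132),("plate",12),("stud",12),("corner",12)]:
    for r in pinpoint("wrist",t)[:1]: print(t,np.round(r["location"],1),round(r["score"],2),ray(m,r["location"],z).round(1))
E
```

```text
time: 10.35
tool_pos: [573.2, -70.9, 167.8]
tcp_rot: [-3.141, 0.003, -0.041]
time: 11.55
tool_pos: [605.9, -200.2, 168.3]
tcp_rot: [3.141, 0.003, -0.568]
time: 12.45
tool_pos: [606.6, -200.6, 169.5]
tcp_rot: [3.141, 0.0, -0.94]
contact_force: [-0.1, -0.3, -4.0]
grip_width: 21.8
finger_force: 30.0
pos [ 606.6 -200.6  169.5] rot [ 3.1414e+00  2.0000e-04 -9.4040e-01] total shift [-0.13 -0.05  3.15] turn [0.   0.   0.02] t 12.45
square [316.1 114.2] 0.88 [ 642.  -250.6  132. ]
plate [260.5  82.6] 0.9 [ 690.2 -233.8   12. ]
corner [336.3  37.6] 0.94 [ 658.5 -302.9   12. ]
```

View pics/w3.png

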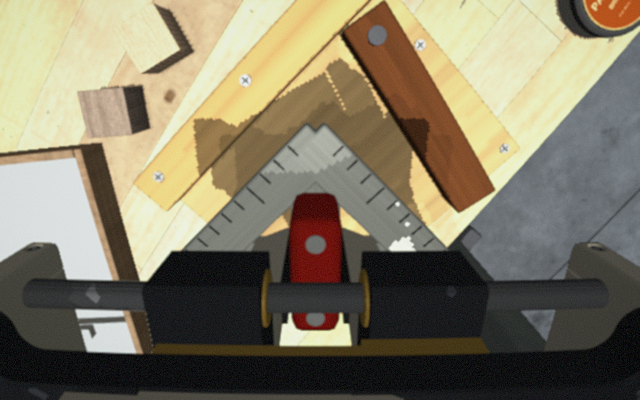

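The wrist view shows the held square with its apex at (316,125). The plate is on the left from (135,180) to (370,0), and the stud is on the right from (345,35) to (460,210), with clear space around. Lowering next.

```bash
python3 -m pendant '[-0.1,-0.1,0.5,0,0,0,1,0,0,1,0,0,0,1,0,0,1,0,0,0,1,0,0,1,0,0,0,1,0,0,0.7,0,0,0,1,0,0,0.1,0,0,0,1,0,0,0,0,0,0,1,0,0,0,0,0,0,1]'
python3 - <<'E'
from g import *
o=get_obs(); print(o["tool_pos"].round(1),o["tcp_rot"].round(3))
m=camera_model("wrist"); im=capture("wrist")
zs=o["tool_pos"][2]-19.6
for t,z in [("square",zs),("plate",12),("stud",12),("corner",12)]:
    for r in pinpoint("wrist",t)[:1]: print(t,np.round(r["location"],1),round(r["score"],2),ray(m,r["location"],z).round(1))
v=cv2.resize(im[0:270,100:550],None,fx=1.7,fy=1.7); save(v,"w4.png")
cv2.imwrite("w4full.png",im[:,:,::-1])
# predicted overlay check: expected handle at TCP
th=o["tcp_rot"][2]+np.pi/4
Rz=R.from_euler('z',th)
O=o["tool_pos"]-Rz.apply([-46,46,0]); O[2]=zs
print("square origin pred",O.round(1),th)
print("px square top edges",proj(m,O+Rz.apply([[0,6,12],[0,80,12],[-6,0,12],[-80,0,12]])).round(1).tolist())
B=R.from_euler('z',-.157); C=np.array([660.7,-302.6,12])
print("plate inner top edge px",proj(m,C+B.apply([[0,0,38],[0,80,38],[0,150,38],[0,30,0],[0,150,0]])).round(1).tolist())
E
```

```text
time: 13.6
tool_pos: [608.4, -197.0, 42.3]
tcp_rot: [-3.14, -0.003, -0.941]
contact_force: [-0.4, -0.4, -2.9]
grip_width: 21.9
finger_force: 30.0
[ 608.4 -197.    42.3] [-3.14e+00 -3.00e-03 -9.41e-01]
square [311.9 110.4] 0.9 [ 647.8 -248.8   22.7]
plate [228.4  87.8] 0.78 [ 690.3 -231.5   12. ]
stud [413.9   9.1] 0.84 [ 635.6 -319.3   12. ]
corner [352.8   6.7] 0.8 [ 661.  -301.7   12. ]
square origin pred [ 646.7 -249.6   22.7] -0.1556350677624796
px square top edges [[305.5, 121.7], [207.4, 221.9], [323.2, 121.7], [421.7, 222.1]]
plate inner top edge px [[364.5, -13.0], [230.9, 129.1], [138.2, 230.9], [312.0, 49.9], [169.0, 203.6]]
```

View pics/w4.png

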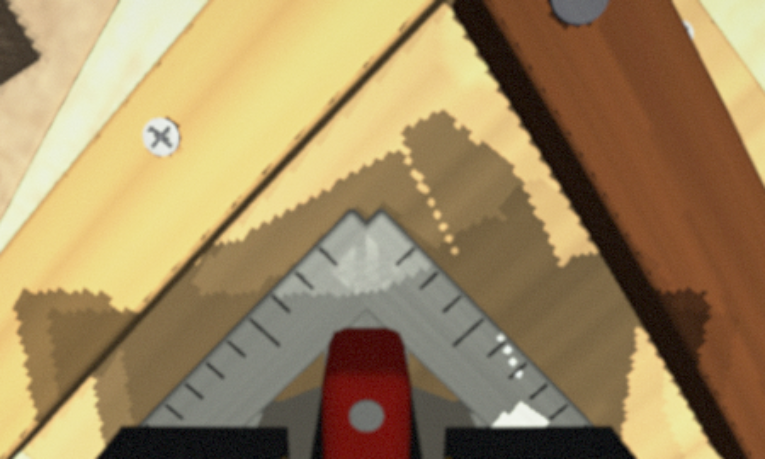

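The wrist crop shows the square's apex at full-image (307–325,123) and the plate's inner line at (312,50)–(169,204). Both match my model within about 1 mm. Next I'll lower to the board, then slide to the plate.

```bash
python3 -m pendant '[0,0,0.15,0,0,0,1,0,0,0.15,0,0,0,1,0,0,0.06,0,0,0,1,0,0,0,0,0,0,1,0,0,0,0,0,0,1]'
python3 -m pendant '[0.12,-0.12,0,0,0,0,1,0.12,-0.12,0,0,0,0,1,0.12,-0.12,0,0,0,0,1,0.06,-0.06,0,0,0,0,1,0,0,0,0,0,0,1,0,0,0,0,0,0,1]'
```

```text
time: 14.35
tool_pos: [607.6, -196.6, 31.5]
tcp_rot: [-3.141, -0.001, -0.941]
contact_force: [-3.5, 1.2, 8.4]
grip_width: 22.0
finger_force: 30.0
time: 14.95
tool_pos: [625.8, -199.8, 31.5]
tcp_rot: [-3.141, -0.002, -0.941]
contact_force: [-1.6, -0.2, 7.3]
grip_width: 22.0
finger_force: 30.0
```

```bash
python3 -m pendant '[0.03,-0.03,-0.02,0,0,0,1,0.03,-0.03,0,0,0,0,1,0,0,0,0,0,0,1,0,0,0,0,0,0,1]'
python3 -m pendant '[0.03,-0.03,0,0,0,0,1,0,0,0,0,0,0,1,0,0,0,0,0,0,1]'
python3 -m pendant '[0.03,-0.03,0,0,0,0,1,0,0,0,0,0,0,1,0,0,0,0,0,0,1]'
```

```text
time: 15.35
tool_pos: [627.8, -199.9, 31.4]
tcp_rot: [-3.141, -0.001, -0.941]
contact_force: [-2.3, -0.2, 6.6]
grip_width: 21.7
finger_force: 30.0
time: 15.65
tool_pos: [629.1, -200.1, 31.4]
tcp_rot: [-3.141, -0.001, -0.941]
contact_force: [-1.9, 0.3, 5.9]
grip_width: 21.6
finger_force: 30.0
time: 15.95
tool_pos: [630.3, -200.3, 31.5]
tcp_rot: [-3.141, -0.001, -0.941]
contact_force: [-2.0, -0.3, 6.5]
grip_width: 21.8
finger_force: 30.0
```

```bash
python3 -m pendant '[0.03,-0.03,0,0,0,0,1,0,0,0,0,0,0,1,0,0,0,0,0,0,1]' | sed -n 2,4p
python3 -m pendant '[0.03,-0.03,0,0,0,0,1,0,0,0,0,0,0,1,0,0,0,0,0,0,1]'| sed -n 2,4p
python3 -m pendant '[0.02,-0.02,0,0,0,0,1,0,0,0,0,0,0,1,0,0,0,0,0,0,1]'| sed -n 2,4p; python3 -c "
from plant import *
print(get_obs()['moment'])"
```

```text
tool_pos: [630.5, -200.2, 31.5]
tcp_rot: [3.141, 0.001, -0.941]
contact_force: [-7.4, 1.4, 9.7]
tool_pos: [630.6, -200.2, 31.5]
tcp_rot: [3.139, 0.003, -0.942]
contact_force: [-11.1, 2.5, 12.5]
tool_pos: [630.6, -200.2, 31.6]
tcp_rot: [3.138, 0.005, -0.942]
contact_force: [-15.7, 3.1, 14.8]
[ 0.47437231  2.12479465 -0.24494948]
```

The plate made contact exactly where predicted. I'll ease off a bit and slide towards the stud.

```bash
python3 -m pendant '[-0.03,0.03,-0.03,0,0,0,1,0.05,0.05,0,0,0,0,1,0.1,0.1,0,0,0,0,1,0.1,0.1,0,0,0,0,1,0.1,0.1,0,0,0,0,1,0.1,0.1,0,0,0,0,1,0.1,0.1,0,0,0,0,1,0.1,0.1,0,0,0,0,1,0.1,0.1,0,0,0,0,1,0,0,0,0,0,0,1,0,0,0,0,0,0,1]'
python3 - <<'E'
from g import *
go([622.4,-250,31.5],-.942)
m=camera_model("wrist")
for t in ("x",):
    capture("wrist")
    for t,z in [("square",12),("stud",12),("corner",12)]:
        for r in pinpoint("wrist",t)[:1]: print(t,np.round(r["location"],1),round(r["score"],2),ray(m,r["location"],z).round(1))
E
```

```text
time: 17.95
tool_pos: [625.5, -230.4, 31.6]
tcp_rot: [3.14, 0.004, -0.941]
contact_force: [-8.4, 4.8, 8.0]
grip_width: 21.9
finger_force: 30.0
pos [ 625.5 -230.4   31.6] rot [ 3.1398  0.0044 -0.9409] total shift [0.47 0.47 0.  ] turn [0.03 0.06 0.02] t 17.95
square [315.2 112.8] 0.95 [ 662.7 -282.2   12. ]
stud [405.9  87.4] 0.79 [ 633.5 -319.3   12. ]
corner [343.1  81.6] 0.92 [ 660.6 -302.8   12. ]
```

```bash
python3 -m pendant '[0.08,0.08,0,0,0,0,1,0.08,0.08,0,0,0,0,1,0.08,0.08,0,0,0,0,1,0.08,0.08,0,0,0,0,1,0.05,0.05,0,0,0,0,1,0,0,0,0,0,0,1,0,0,0,0,0,0,1]'
python3 -m pendant '[0.03,0.03,0,0,0,0,1,0,0,0,0,0,0,1,0,0,0,0,0,0,1]'
```

```text
time: 18.85
tool_pos: [623.2, -244.9, 31.6]
tcp_rot: [3.141, 0.006, -0.941]
contact_force: [-7.9, 8.5, 9.0]
grip_width: 22.0
finger_force: 30.0
time: 19.15
tool_pos: [623.0, -245.9, 31.7]
tcp_rot: [3.141, 0.006, -0.941]
contact_force: [-8.1, 9.0, 8.3]
grip_width: 21.8
finger_force: 30.0
```

```bash
for i in 1; do python3 -m pendant '[0.03,0.03,0,0,0,0,1,0,0,0,0,0,0,1,0,0,0,0,0,0,1]'| sed -n 2,4p; done
python3 -m pendant '[0.03,0.03,0,0,0,0,1,0,0,0,0,0,0,1,0,0,0,0,0,0,1]'| sed -n 2,4p
python3 -m pendant '[0.03,0.03,0,0,0,0,1,0,0,0,0,0,0,1,0,0,0,0,0,0,1]'| sed -n 2,4p
```

```text
tool_pos: [622.8, -247.1, 31.6]
tcp_rot: [3.141, 0.006, -0.941]
contact_force: [-7.3, 9.4, 9.6]
tool_pos: [622.6, -248.3, 31.7]
tcp_rot: [3.141, 0.006, -0.941]
contact_force: [-7.5, 10.2, 10.0]
tool_pos: [622.4, -249.6, 31.7]
tcp_rot: [3.141, 0.006, -0.941]
contact_force: [-7.0, 9.1, 8.4]
```

At predicted home. I'll check the fit visually before the last press.

```bash
python3 - <<'E'
from g import *
m=camera_model("wrist"); im=capture("wrist")
save(cv2.resize(im[0:260,110:530],None,fx=1.9,fy=1.9,interpolation=cv2.INTER_CUBIC),"w5.png")
for t,z in [("square",12),("stud",12),("corner",12)]:
    for r in pinpoint("wrist",t)[:1]: print(t,np.round(r["location"],1),round(r["score"],2),ray(m,r["location"],z).round(1))
E
```

```text
stud [372.2 116.9] 0.7 [ 634.9 -316.9   12. ]
corner [316.2 109. ] 0.87 [ 660.4 -303.2   12. ]
```

View pics/w5.png

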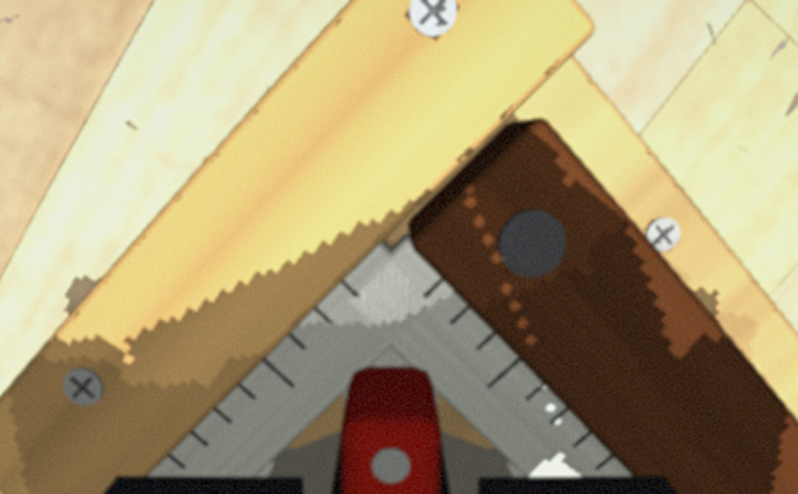

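The crop shows the apex in the corner and both edges close to the timbers. I'll press in small steps until the stud stop is felt.

```bash
python3 -m pendant '[0.02,0.02,0,0,0,0,1,0,0,0,0,0,0,1,0,0,0,0,0,0,1]'| sed -n 2,4p
python3 -m pendant '[0.02,0.02,0,0,0,0,1,0,0,0,0,0,0,1,0,0,0,0,0,0,1]'| sed -n 2,4p;  python3 -c "
from plant import *
print(get_obs()['moment'])"
```

```text
tool_pos: [622.3, -250.2, 31.7]
tcp_rot: [3.141, 0.006, -0.941]
contact_force: [-7.4, 11.4, 10.0]
tool_pos: [622.3, -250.2, 31.7]
tcp_rot: [-3.142, 0.007, -0.941]
contact_force: [-7.8, 13.4, 11.0]
[ 2.0520278   1.08149668 -0.19791509]
```

```bash
python3 -m pendant '[0.03,0.02,0,0,0,0,1,0,0,0,0,0,0,1,0,0,0,0,0,0,1,0,0,0,0,0,0,1]'| sed -n 2,6p
python3 - <<'E'
from g import *
m=camera_model("wrist"); im=capture("wrist"); g=cv2.cvtColor(im,cv2.COLOR_RGB2GRAY)
s=regions_of("wrist","stud")[0]["pixels"].astype(np.uint8)
q=regions_of("wrist","square")[0]["pixels"].astype(np.uint8)
# stud top outer edge & square leg edges: per-row extremes of masks, mapped to planes
def fit(pts,z):
    P=np.array([ray(m,p,z)[:2] for p in pts]); vx,vy,*_=cv2.fitLine(P.astype(np.float32),cv2.DIST_HUBER,0,.01,.01).ravel(); return np.arctan2(vy,vx),P.mean(0)
rows=range(140,225,3)
print("stud/square boundary z=50", fit([[np.where(s[r])[0].min(),r] for r in rows if s[r].any()],50))
print("square right z=24", fit([[np.where(q[r])[0].max(),r] for r in rows if q[r].any()],24))
print("square left z=24", fit([[np.where(q[r])[0].min(),r] for r in rows if q[r].any()],24))
print(get_obs()["contact_force"],get_obs()["tool_pos"])
E
```

```text
tool_pos: [622.3, -250.2, 31.8]
tcp_rot: [-3.141, 0.009, -0.94]
contact_force: [-7.8, 16.5, 12.5]
grip_width: 21.8
finger_force: 30.0
stud/square boundary z=50 (np.float32(-0.15370485), array([ 623.87124962, -296.84360914]))
square right z=24 (np.float32(-0.16082229), array([ 615.0567257 , -292.94984465]))
square left z=24 (np.float32(1.401354), array([ 664.50969749, -256.84528363]))
[-7.73684044 16.62592718 12.57326159] [ 622.28894473 -250.2451066    31.77694447]
```

The square has stopped against both timbers with force on each, and the stud's measured yaw matches the board's. Handing in.

```bash
python3 -c "
from plant import *
print(close_job())"
```

```text
the job is handed in; nothing more can be done
None
```

I handed the job in with the square still gripped and pressed into the corner against both plate and stud, and the stud measured square to within about 0.01 rad; the hand-in gave no verdict, so I can't confirm a pass.

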